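# Push a copper tube home in a push-fit fitting

## Task

Pull the grey dust plug out of the larger brass push-fit fitting and put it in the steel tray. Then take the thicker copper tube from the wooden rack and push it straight down into that fitting, past the stiff seal until it bottoms firmly on the internal stop, without forcing it (never more than 30 N), and let go. Leave the other things where they are.

Things in the scene. Friction and masses are not known exactly. Their poses are not given: they have to be found in the camera images.
- fitting: Larger brass push-fit fitting (46 mm diameter body, 80 mm high, on a 70 x 70 mm steel foot plate), fixed, mouth up; origin on the bench under its axis. Its internal stop, a hard rubber ring, is hidden 20 to 42 mm below the rim; its depth differs from case to case and must be felt: the force rises there by 16 N per mm. A push of 15 to 20 N is enough; above 30 N is damage.
- port (a point): Centre of the fitting's mouth at rim level, 80 mm above the bench; z up. The vertical round bore is 24 mm wide (27 mm in the top 3 mm).
- seal (a point): On the bore's axis, 14 mm below the rim, at the ring of springy seal segments that stand 1.5 mm into the tube's way. It takes about 5 to 10 N of downward push to get the tube's end past it; then the tube slides on with only 1 to 5 N until the stop.
- plug_grip (a point): Grey plastic dust plug in the mouth of the larger fitting: a round upright grip 20 mm in diameter and 28 mm tall, on a disc 34 mm in diameter and 3 mm thick that rests on the fitting's rim, with a 7 mm long stem loosely in the bore. 30 g. The point is on its axis, 16 mm above the underside of the disc (15 mm below the top of the grip).
- tray: Open steel tray, fixed, 130 x 170 mm (its x by its y), 30 mm high, wall and floor 4 mm; origin at the centre of its underside.
- tube_center (a point): Centre (half-way up) of the thicker copper tube: 22 mm in diameter, 130 mm long, 60 to 130 g; z along its axis, up. It starts upright in the rack, its foot 10 mm above the bench, in a hole 25 mm deep with about 1 mm of play. Grip it 15 to 25 mm above its centre, firmly (30 N or more), or it slips when pushed.
- tube_foot (a point): Centre of the lower end face of the thicker tube, on its axis, 65 mm below its centre. This end is chamfered: 16 mm wide at the tip, full width 4 mm up.
- rack: Wooden rack, fixed, 160 x 70 mm (its x by its y), 35 mm high; origin at the centre of its underside. The thicker tube stands in the hole at its x = -45 mm, the thin tube at x = +45 mm.
- thin_tube_center (a point): Centre of the thin copper tube, 15 mm in diameter, 100 mm long, standing in the rack: leave it.
- small_fitting: Smaller brass fitting (34 mm diameter) on a 70 x 70 mm steel foot plate, with a short 15 mm copper tube already in it, 100 mm high in all, fixed: leave it. Origin on the bench under its axis.
- bit_case: Black plastic case 100 x 70 x 35 mm lying on the bench: leave it. Origin at the centre of its underside.
- screwdriver: Yellow-handled screwdriver lying on the bench: leave it.
There are look-alikes about, which are no part of the job. What is shaped like the fitting but blue is not meant. Of the things shaped like the part that bears plug_grip, the grey one is meant.

How it is judged:
By the outcome, as a careful person would: the job done as asked, in the order asked, and still so for the second after the job is handed in, with the robot touching nothing.
It also fails if it takes over 58 s, if anything falls off the work surface, if the arm or the gripper's body presses on something with over 40 N, if the wrist force passes 120 N, or if a joint passes its speed limit or range.

## Robot

A 7-joint arm with a two-finger parallel gripper is mounted at the origin on the work surface. World frame = base frame: x ahead of the robot, y to its left, z up, the work surface at z = 0. Lengths are in m, angles in rad, forces in N, time in s.
With the tool pointing down it reaches from about 0.4 to 0.85 m from the base axis. Payload 10.4 kg.
Tool frame: the origin (TCP) lies at the very end of the fingers, on their centre line; the grasp point (between the pads) lies 19 mm behind it (env.grip_depth is the distance from the TCP to the grasp point, in m); x points along the fingers, y is the direction in which the jaws open and shut, and the axes are right-handed (so a half turn about x gives the same grasp; the last joint's range is limited). The gripper opens to 87 mm and grips with 3 to 60 N. Pads are 19 mm wide; open, the fingers measure 117 mm over their backs; the gripper's body (75 mm by 190 mm) begins 51 mm behind the grasp point.
Start: joints at [-1.251, 0.332, -0.065, 1.46, 0.022, 1.35, -0.088], TCP at [0.21, 0.589, 0.223] pointing down, gripper open.
Joint ranges: [-2.6, 2.6], [-0.5, 2.12], [-1.47, 1.34], [0.16, 2.42], [-1.27, 4.41], [0.06, 2.06], [-2.6, 2.6]. Speed limits (rad/s): [2.22, 2.22, 2.79, 2.79, 3.14, 3.14, 3.14].

## Interface

Orientations are given as a unit quaternion [w, x, y, z].
In Python, from station import env gives the robot as it stands.
- The arm moves only by the tool servo_tool, never from a script. Its argument "increments" is one flat list of numbers, 7 for each row, row after row: the shift along the tool's x, y, z scaled (see below), then the turn, a rotation vector about the tool's x, y, z scaled (see below), then the opening, from 0 (shut) to 1 (fully open). A call has 1 to 12 rows; each row shifts and turns the commanded pose from where the row before left it, along the tool's axes as they then stand; what a row does not reach is not made up. The controller multiplies each number of a shift by 150 mm and each number of a turn by pi/4 rad. A row lasts 1/10 s, in which the tool goes at most 50 mm and 8.59 degrees, less where a joint would pass 70% of its speed; a pose out of reach is approached as far as the arm can. A call with a number of a shift or a turn outside -1 to 1 is refused whole. A call with a gripper value outside its range is refused whole. The fingers move at their own pace and stop on an object; "grip_force" is the grip in N (left out, the last holds). Time passes only in rows, so rows that do not move let the fingers close. It gives the time, the measured TCP pose, the force and the opening at its end, in the units of the state.
- env.state(): the state, without advancing time (a new reading comes with each control period).
- env.grab_frame(name): name is "side" or "top"; returns the picture (480x640x3 uint8, red, green, blue); there is no depth.
- env.camera_params(name): a dict with "vfov" (degrees; the focal length in pixels is half the picture's height over the tangent of half this angle, whatever the lens; pixels are square), "cx", "cy" (the principal point, pixels), "R" (3x3) and "t" (3): a world point X has camera coordinates R X + t. Camera axes: x right, y down, z forward; pixel columns grow to the right and rows downward; lengths in m; the calibration is good to about 2 mm. A picture is of the moment at which its call begins. camera_params takes no time and is no camera call.
- env.job_done(): hands the job in, once; it reports no verdict.
The state is a dict: "time_s": time; "qpos": joint angles; "qvel": joint speeds; "effort": joint torques, N m; "position": TCP position; "orientation": TCP orientation; "force": force on the tool from outside, world axes, zero at the start; "torque": the same for the moment, N m; "gripper_width": finger opening in m.
Only numpy, scipy, OpenCV 4.12 (cv2) and the standard library are available. Lean on these libraries where they do the work, as an engineer would, in place of code of your own. Each camera call takes 0.05 s, during which the arm holds its last target. There are 200 camera calls.

## Working session

There is one attempt and no reset: what is moved stays moved. The work goes in short steps, Python scripts to look and compute and a tool call to move; the robot and the scene stay as the last step left them, time stands still between calls to the robot, and variables do not carry over. Pictures are saved under pics/ and viewed, about 8 in all and at most 12, crops included, and the job is handed in when it is done.

Besides the shell and the picture viewer there is one more tool, called after ">>>" as name(argument=value, ...) on one line, values as JSON. servo_tool: Moves the arm, as the interface text tells. Shifts and turns lie within -1 to 1; 1 stands for 150 mm of shift or pi/4 rad of turn. Its arguments: {"type":"object","properties":{"increments":{"type":"array"},"grip_force":{"type":"number"}},"required":["increments"]}

```bash
mkdir -p pics; ls; python3 - <<'E'
from station import env
import cv2,numpy as np
for n in("side","top"):
    f=env.grab_frame(n); cv2.imwrite(f"pics/{n}0.png",f[...,::-1])
    p=env.camera_params(n); print(n,p)
s=env.state(); print(s)
E
```

```text
pics
side {'vfov': 55.568755942651094, 'cx': 318.58274162550595, 'cy': 237.42399870950888, 'R': array([[-0.95875627, -0.28416478, -0.00606555],
       [-0.13820457,  0.4847299 , -0.86367611],
       [ 0.24836648, -0.8272166 , -0.5040107 ]]), 't': array([0.54467154, 0.16930178, 0.81990689])}
top {'vfov': 48.63380451021977, 'cx': 319.43791775884944, 'cy': 233.8419043026106, 'R': array([[ 0.01195047, -0.9999232 , -0.00328458],
       [-0.99751372, -0.01169339, -0.0694957 ],
       [ 0.06945195,  0.00410692, -0.99757684]]), 't': array([-0.01443532,  0.57582577,  0.92178115])}
{'time_s': 0.1, 'qpos': array([-1.25058843,  0.33278801, -0.06468667,  1.46088472,  0.02157876,
        1.34990523, -0.08850325]), 'qvel': array([ 0.00075421, -0.00274381,  0.00134934, -0.00146372,  0.00039558,
        0.00108383, -0.0006884 ]), 'effort': array([ 1.16202667e-03, -6.24544144e+01,  2.42646493e-02, -3.90717924e+01,
       -6.15324592e-02,  3.67137906e-02,  1.41842011e-05]), 'position': array([0.20996654, 0.58829172, 0.22183329]), 'orientation': array([ 0.69668231,  0.12015641,  0.69680738, -0.12106064]), 'force': array([-1.08253222,  0.17022715,  0.61949811]), 'torque': array([0.00942304, 0.00213373, 0.04175665]), 'gripper_width': 0.0872246510530426}
```

View pics/side0.png

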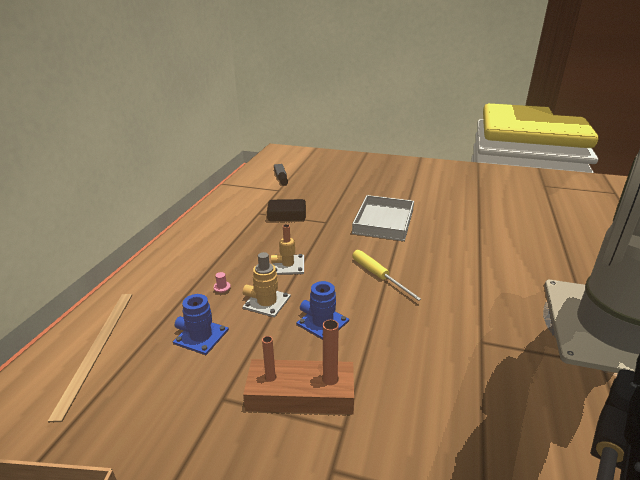

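View pics/top0.png

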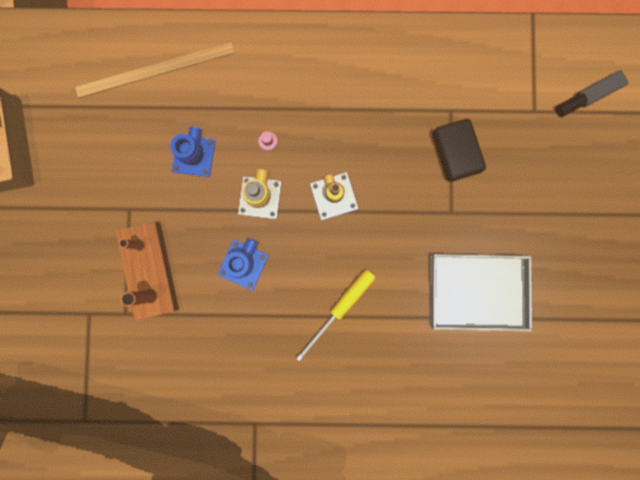

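Side view: the grey plug is at about (264,260) on the larger brass fitting, the thick tube's top at (330,325), and the tray at (384,217). Top view: the plug is at (254,189), the tube top at (128,299), and the tray centre at (481,291). Blue fittings and a pink plug are the decoys.

```bash
cat > h.py <<'E'
import numpy as np,cv2
from station import env
def K(n):
    p=env.camera_params(n); f=240/np.tan(np.radians(p["vfov"]/2)); return np.array([[f,0,p["cx"]],[0,f,p["cy"]],[0,0,1]]),p["R"],p["t"]
def tri(uvs,uvt):
    k,R,t=K("side");P1=k@np.c_[R,t];k,R,t=K("top");P2=k@np.c_[R,t]
    X=cv2.triangulatePoints(P1,P2,np.array(uvs,float),np.array(uvt,float)).ravel();return X[:3]/X[3]
def proj(n,X):
    k,R,t=K(n);x=k@(R@np.array(X)+t);return x[:2]/x[2]
def plane(n,uv,z):
    k,R,t=K(n);d=R.T@np.linalg.inv(k)@[uv[0],uv[1],1];c=-R.T@t;return c+d*(z-c[2])/d[2]
def crop(img,u,v,w,h,s):
    return cv2.resize(img[v-h//2:v+h//2,u-w//2:u+w//2],None,fx=s,fy=s,interpolation=cv2.INTER_NEAREST)
E
python3 - <<'E'
from h import *
a=cv2.imread("pics/side0.png");b=cv2.imread("pics/top0.png")
im=np.vstack([np.hstack([crop(a,264,270,50,36,8),crop(a,330,350,50,36*2,8)[:288]]),np.hstack([crop(b,258,190,50,36,8),crop(b,132,298,50,36,8)])])
cv2.imwrite("pics/z.png",im)
# rough estimates
print("plugtop",tri((264,256),(254,188.5)),"tubetop",tri((330.5,325),(128,299)))
def blob(img,u,v,w,h,fn):
    c=img[v-h//2:v+h//2,u-w//2:u+w//2].astype(int);m=fn(c).astype(np.uint8)
    n,l,s,ce=cv2.connectedComponentsWithStats(m)
    for i in range(1,n):
        if s[i,4]>25: print(s[i,:2]+[u-w//2,v-h//2],s[i,2:],ce[i]+[u-w//2,v-h//2])
g=lambda c:(np.ptp(c,axis=2)<18)&(c.mean(2)<165)&(c.mean(2)>50)
print("side grey");blob(a,264,262,40,36,g);print("top grey");blob(b,256,190,34,34,g)
# tray
hsv=cv2.cvtColor(b,cv2.COLOR_BGR2HSV);m=((hsv[...,1]<50)&(hsv[...,2]>60)).astype(np.uint8);m[:240]=0;m[345:]=0;m[:,:400]=0;m[:,560:]=0
c=max(cv2.findContours(m,0,2)[0],key=cv2.contourArea);r=cv2.minAreaRect(c);print(r,[plane("top",p,.03) for p in cv2.boxPoints(r)],plane("top",r[0],.03))
E
```

```text
plugtop [0.64259146 0.09883568 0.10872548] tubetop [0.4646819  0.28437049 0.14120931]
side grey
[258 253] [10  8 32] [261.78125 255.125  ]
[256 258] [ 17  15 104] [264.36538462 267.50961538]
[274 263] [10  6 38] [279.         265.07894737]
top grey
((480.9922180175781, 291.97528076171875), (101.15034484863281, 74.89157104492188), 0.9391909241676331) [array([ 0.41305025, -0.20073841,  0.03      ]), array([ 0.54273323, -0.20320486,  0.03      ]), array([ 0.54192834, -0.37976128,  0.03      ]), array([ 0.41236116, -0.37558798,  0.03      ])] [ 0.47720277 -0.28985183  0.03      ]
```

View pics/z.png

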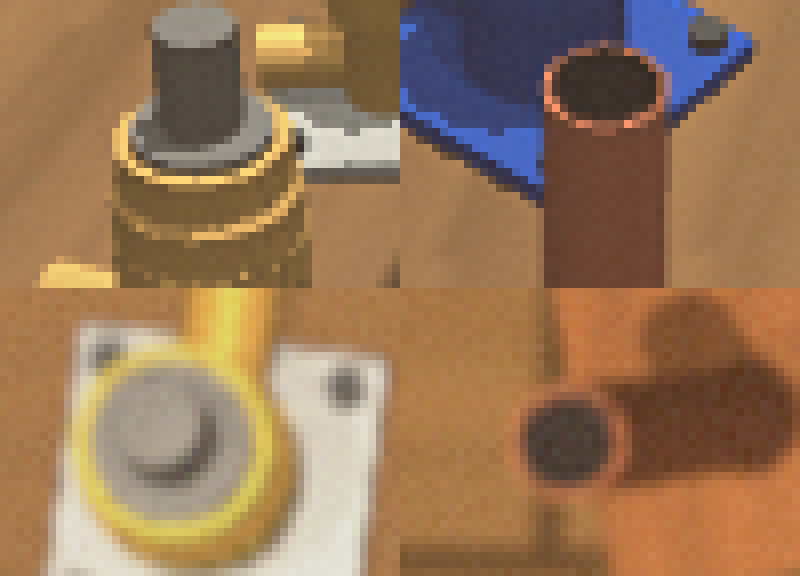

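The zoomed crops show the plug's grip top, the rim ring and the tube's top ring. I'll read their centres off the zoom and triangulate.

```bash
python3 - <<'E'
from h import *
for n,s,t in(("plugtop",(263,254.75),(252.5,187.9)),("rim",(264.6,268.6),(254.1,191.1)),("tubetop",(330.5,324.4),(128.5,298.9))):
    X=tri(s,t);print(n,X.round(4),(proj("side",X)-s).round(2),(proj("top",X)-t).round(2))
print(plane("top",(254.1,191.1),.08),plane("top",(252.5,187.9),.111),plane("top",(128.5,298.9),.14))
print(plane("side",(264.6,268.6),.08),plane("side",(263,254.75),.111),plane("side",(330.5,324.4),.14))
from scipy.spatial.transform import Rotation as Ro
q=env.state()["orientation"];print(Ro.from_quat(np.r_[q[1:],q[0]]).as_matrix().round(3))
for c in [(128,227),(155,222)]: print(c,plane("top",c,.035))
b=cv2.imread("pics/top0.png")
E
```

```text
plugtop [0.6432 0.1008 0.1125] [0.62 0.09] [-0.16 -0.5 ]
rim [0.6421 0.1019 0.0827] [0.37 0.05] [-0.09 -0.3 ]
tubetop [0.4649 0.2835 0.1415] [0.77 0.04] [-0.11 -0.5 ]
[0.64204834 0.10209808 0.08      ] [0.64258252 0.10078108 0.111     ] [0.46403736 0.28384817 0.14      ]
[0.64458133 0.09825677 0.08      ] [0.64541089 0.09864737 0.111     ] [0.4663769  0.28205212 0.14      ]
[[-0.     0.336  0.942]
 [-0.001  0.942 -0.336]
 [-1.    -0.001  0.   ]]
(128, 227) [0.58298047 0.32718167 0.035     ]
(155, 222) [0.59230572 0.28021929 0.035     ]
```

>>> servo_tool(increments=[0,-0.1305,0.238,0,0,0,0.6,0,-0.1305,0.238,0,0,0,0.6,0,-0.1305,0.238,0,0,0,0.6,0,-0.1305,0.238,0,0,0,0.6,0,-0.1305,0.238,0,0,0,0.6,0,-0.1305,0.238,0,0,0,0.6,0,-0.1305,0.238,0,0,0,0.6,0,-0.1305,0.238,0,0,0,0.6,0,-0.1305,0.238,0,0,0,0.6,0,-0.1305,0.238,0,0,0,0.6,0,-0.1305,0.238,0,0,0,0.6,0,-0.1305,0.238,0,0,0,0.6])

```text
time_s: 1.3
position: [0.5353, 0.222, 0.2223]
orientation: [0.697, 0.12, 0.697, -0.121]
force: [-0.0, 0.1, 0.1]
gripper_width: 0.052
```

>>> servo_tool(increments=[0,-0.1305,0.238,0,0,0,0.6,0,-0.1305,0.238,0,0,0,0.6,0,-0.1305,0.238,0,0,0,0.6,0,-0.1305,0.238,0,0,0,0.6,0.2,0,0,0,0,0,0.6,0.2,0,0,0,0,0,0.6,0,0,0,0,0,0,0.6,0,0,0,0,0,0,0.6], grip_force=20)

```text
time_s: 2.1
position: [0.6425, 0.1019, 0.1628]
orientation: [0.696, 0.12, 0.697, -0.121]
force: [-0.6, -0.2, 1.0]
gripper_width: 0.0522
```

```bash
cat >> h.py <<'E'
from scipy.spatial.transform import Rotation as Ro
def go(X):
    s=env.state();q=s["orientation"];R=Ro.from_quat(np.r_[q[1:],q[0]]).as_matrix()
    print("pos",s["position"].round(4),"F",s["force"].round(1),"w",round(s["gripper_width"],4),"t",s["time_s"]);
    print("R",R.round(3).tolist(),"units to target",(R.T@(np.array(X)-s["position"])/.15).round(3))
E
python3 - <<'E'
from h import *
go([.643,.101,.087])
a=env.grab_frame("side")[...,::-1];b=env.grab_frame("top")[...,::-1]
im=np.hstack([crop(a,264,250,80,110,5),crop(b,256,190,80,110,5)]);cv2.imwrite("pics/p1.png",im)
E
```

```text
pos [0.6425 0.1019 0.1628] F [-0.6 -0.2  1. ] w 0.0522 t 2.1
R [[-0.001, 0.336, 0.942], [-0.0, 0.942, -0.336], [-1.0, -0.001, -0.001]] units to target [ 0.505 -0.004  0.005]
```

View pics/p1.png

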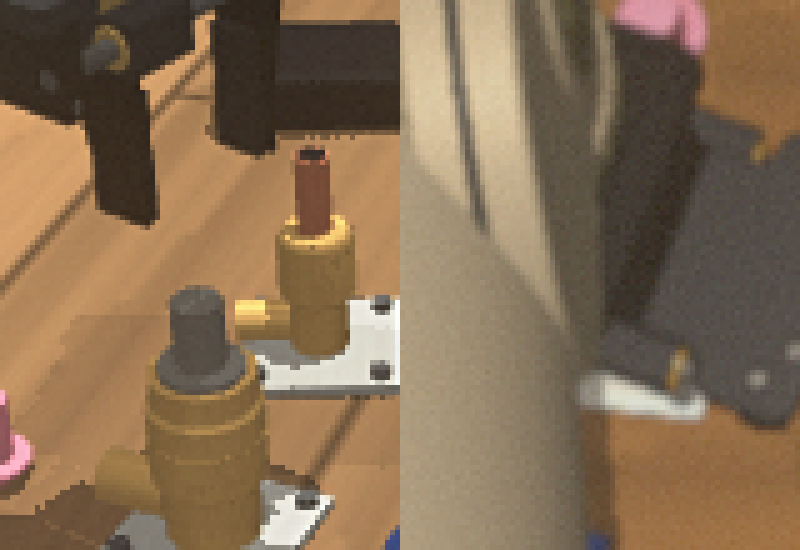

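The fingers straddle the grey plug in the side view (crop plug top at (197,300), fingertips at (130,220) and (245,150)). The top view is hidden by the arm. Next I descend and grip.

>>> servo_tool(increments=[0.13,0,0,0,0,0,0.6,0.13,0,0,0,0,0,0.6,0.13,0,0,0,0,0,0.6,0.11,0,0,0,0,0,0.6,0,0,0,0,0,0,0.6,0,0,0,0,0,0,0.1,0,0,0,0,0,0,0.1,0,0,0,0,0,0,0.1,0,0,0,0,0,0,0.1,0,0,0,0,0,0,0.1], grip_force=20)

```text
time_s: 3.2
position: [0.6429, 0.1018, 0.0879]
orientation: [0.697, 0.121, 0.697, -0.12]
force: [-0.3, -1.1, 0.0]
gripper_width: 0.0198
```

```bash
python3 - <<'E'
from h import *
go([.477,-.29,.19])
E
```

```text
pos [0.6429 0.1018 0.0879] F [-0.3 -1.1  0. ] w 0.0198 t 3.2
R [[0.0, 0.336, 0.942], [0.0, 0.942, -0.336], [-1.0, 0.0, 0.0]] units to target [-0.682 -2.831 -0.164]
```

>>> servo_tool(increments=[-0.06,0,0,0,0,0,0.1,-0.1,0,0,0,0,0,0.1,-0.17,0,0,0,0,0,0.1,-0.2,0,0,0,0,0,0.1,-0.15,0,0,0,0,0,0.1])

```text
time_s: 3.7
position: [0.6434, 0.1016, 0.1931]
orientation: [0.698, 0.121, 0.696, -0.12]
force: [0.4, -0.9, -0.1]
gripper_width: 0.0194
```

>>> servo_tool(increments=[0,-0.236,-0.0137,0,0,0,0.1,0,-0.236,-0.0137,0,0,0,0.1,0,-0.236,-0.0137,0,0,0,0.1,0,-0.236,-0.0137,0,0,0,0.1,0,-0.236,-0.0137,0,0,0,0.1,0,-0.236,-0.0137,0,0,0,0.1,0,-0.236,-0.0137,0,0,0,0.1,0,-0.236,-0.0137,0,0,0,0.1,0,-0.236,-0.0137,0,0,0,0.1,0,-0.236,-0.0137,0,0,0,0.1,0,-0.236,-0.0137,0,0,0,0.1,0,-0.236,-0.0137,0,0,0,0.1])

```text
time_s: 4.9
position: [0.4763, -0.2916, 0.1911]
orientation: [0.697, 0.121, 0.696, -0.121]
force: [0.7, -0.9, -0.0]
gripper_width: 0.0193
```

```bash
python3 - <<'E'
from h import *
go([.477,-.29,.026])
a=env.grab_frame("side")[...,::-1]
cv2.imwrite("pics/p2.png",np.hstack([crop(a,384,200,130,140,3),crop(a,264,270,130,140,3)]))
E
```

```text
pos [ 0.4763 -0.2916  0.1911] F [ 0.7 -0.9 -0. ] w 0.0193 t 4.9
R [[0.002, 0.336, 0.942], [-0.0, 0.942, -0.336], [-1.0, 0.001, 0.002]] units to target [ 1.101e+00  1.100e-02 -1.000e-03]
```

View pics/p2.png

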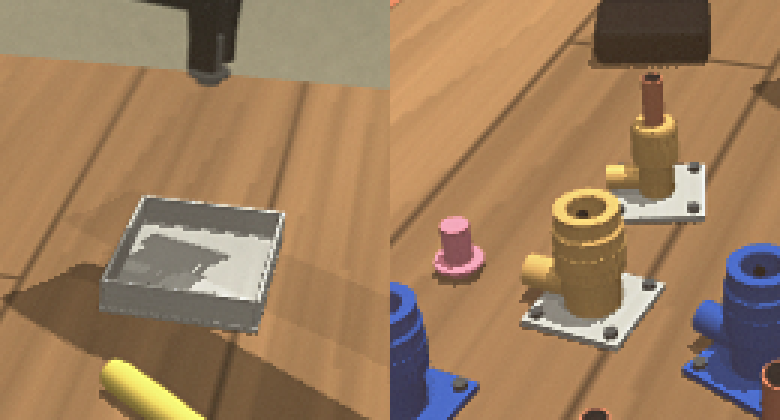

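The plug is in the gripper above the tray (crop (210,75)), and the brass fitting's mouth is open (crop (587,206)). Next I lower, release and rise.

>>> servo_tool(increments=[0.25,0,0,0,0,0,0.1,0.25,0,0,0,0,0,0.1,0.25,0,0,0,0,0,0.1,0.2,0,0,0,0,0,0.1,0.15,0,0,0,0,0,0.1,0,0,0,0,0,0,0.1,0,0,0,0,0,0,0.5,0,0,0,0,0,0,0.5,0,0,0,0,0,0,0.5,0,0,0,0,0,0,0.5])

```text
time_s: 5.95
position: [0.4774, -0.2903, 0.0256]
orientation: [0.697, 0.121, 0.696, -0.121]
force: [-0.5, -0.9, -0.3]
gripper_width: 0.0407
```

>>> servo_tool(increments=[-0.1,0,0,0,0,0,0.5,-0.3,0,0,0,0,0,0.5,-0.3,0,0,0,0,0,0.6,-0.3,0,0,0,0,0,0.6,-0.3,0,0,0,0,0,0.6,0,0,0,0,0,0,0.6])

```text
time_s: 6.55
position: [0.4789, -0.292, 0.2271]
orientation: [0.7, 0.12, 0.693, -0.122]
force: [0.5, -0.7, -0.4]
gripper_width: 0.0519
```

```bash
python3 - <<'E'
from h import *
go([.465,.283,.2])
a=env.grab_frame("side")[...,::-1]
cv2.imwrite("pics/p3.png",crop(a,384,200,130,140,3))
E
```

```text
pos [ 0.4789 -0.292   0.2271] F [ 0.5 -0.7 -0.4] w 0.0519 t 6.55
R [[0.01, 0.337, 0.941], [-0.003, 0.942, -0.337], [-1.0, 0.0, 0.011]] units to target [ 0.167  3.578 -1.381]
```

View pics/p3.png

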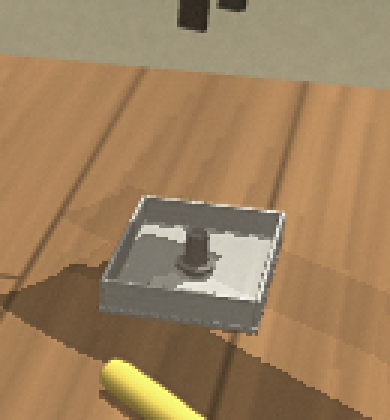

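The plug stands in the tray (crop (200,255)). Next I move over the thick tube.

>>> servo_tool(increments=[0,0.2385,-0.092,0,0,0,0.6,0,0.2385,-0.092,0,0,0,0.6,0,0.2385,-0.092,0,0,0,0.6,0,0.2385,-0.092,0,0,0,0.6,0,0.2385,-0.092,0,0,0,0.6,0,0.2385,-0.092,0,0,0,0.6,0,0.2385,-0.092,0,0,0,0.6,0,0.2385,-0.092,0,0,0,0.6,0,0.2385,-0.092,0,0,0,0.6,0,0.2385,-0.092,0,0,0,0.6,0,0.2385,-0.092,0,0,0,0.6,0,0.2385,-0.092,0,0,0,0.6])

```text
time_s: 7.8
position: [0.4644, 0.171, 0.2192]
orientation: [0.697, 0.121, 0.697, -0.121]
force: [1.0, -0.0, 0.2]
gripper_width: 0.0521
```

>>> servo_tool(increments=[0,0.2385,-0.092,0,0,0,0.6,0,0.2385,-0.092,0,0,0,0.6,0,0.2385,-0.092,0,0,0,0.6,0.1,0,0,0,0,0,0.6,0.1,0,0,0,0,0,0.6,0,0,0,0,0,0,0.6,0,0,0,0,0,0,0.6,0,0,0,0,0,0,0.6])

```text
time_s: 8.6
position: [0.4625, 0.2848, 0.1904]
orientation: [0.697, 0.121, 0.696, -0.121]
force: [-0.6, -0.5, 0.6]
gripper_width: 0.0522
```

```bash
python3 - <<'E'
from h import *
go([.465,.2832,.076])
a=env.grab_frame("side")[...,::-1];b=env.grab_frame("top")[...,::-1]
cv2.imwrite("pics/p4.png",np.hstack([crop(a,330,330,100,140,4),crop(b,140,290,100,140,4)]))
E
```

```text
pos [0.4625 0.2848 0.1904] F [-0.6 -0.5  0.6] w 0.0522 t 8.6
R [[0.001, 0.337, 0.942], [0.001, 0.942, -0.337], [-1.0, 0.001, 0.001]] units to target [ 0.763 -0.005  0.019]
```

View pics/p4.png

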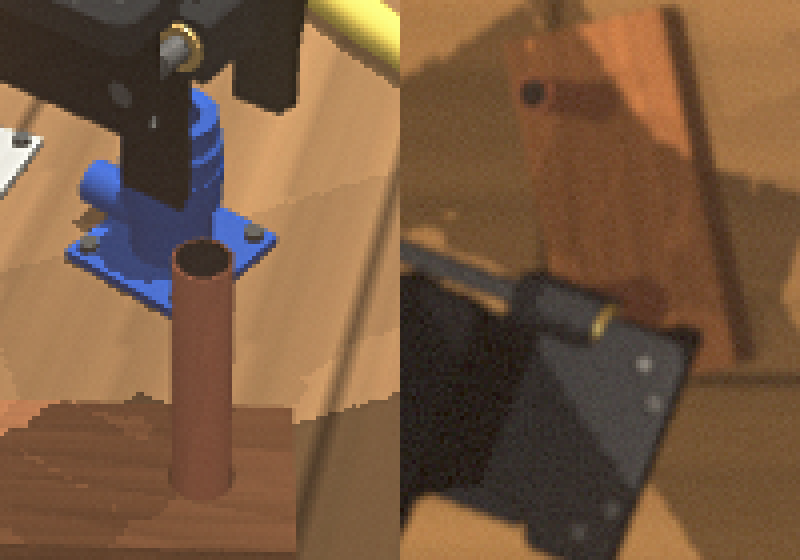

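The fingers straddle the thick tube (crop top at (204,260)). Next I correct the small offset, descend and grip at 45 N.

>>> servo_tool(increments=[0.1,-0.005,0.019,0,0,0,0.6,0.15,0,0,0,0,0,0.6,0.15,0,0,0,0,0,0.6,0.15,0,0,0,0,0,0.6,0.13,0,0,0,0,0,0.6,0.083,0,0,0,0,0,0.6,0,0,0,0,0,0,0.6])

```text
time_s: 9.4
position: [0.464, 0.2827, 0.074]
orientation: [0.696, 0.12, 0.697, -0.121]
force: [0.6, -0.7, 1.0]
gripper_width: 0.052
```

>>> servo_tool(increments=[0,0,0,0,0,0,0.1,0,0,0,0,0,0,0.1,0,0,0,0,0,0,0.1,0,0,0,0,0,0,0.1,0,0,0,0,0,0,0.1,0,0,0,0,0,0,0.1], grip_force=50)

```text
time_s: 10.0
position: [0.4649, 0.2838, 0.0755]
orientation: [0.697, 0.121, 0.697, -0.12]
force: [1.8, 1.7, 0.7]
gripper_width: 0.0209
```

```bash
python3 - <<'E'
from h import *
go([.643,.101,.19])
E
```

```text
pos [0.4649 0.2838 0.0755] F [1.8 1.7 0.7] w 0.0209 t 10.0
R [[0.001, 0.336, 0.942], [0.001, 0.942, -0.336], [-1.0, 0.001, 0.0]] units to target [-0.764 -0.748  1.528]
```

>>> servo_tool(increments=[-0.06,0,0,0,0,0,0.1,-0.12,0,0,0,0,0,0.1,-0.2,0,0,0,0,0,0.1,-0.2,0,0,0,0,0,0.1,-0.184,0,0,0,0,0,0.1])

```text
time_s: 10.5
position: [0.4644, 0.2828, 0.191]
orientation: [0.697, 0.12, 0.697, -0.121]
force: [1.2, 0.4, -1.2]
gripper_width: 0.021
```

>>> servo_tool(increments=[0,-0.0935,0.191,0,0,0,0.1,0,-0.0935,0.191,0,0,0,0.1,0,-0.0935,0.191,0,0,0,0.1,0,-0.0935,0.191,0,0,0,0.1,0,-0.0935,0.191,0,0,0,0.1,0,-0.0935,0.191,0,0,0,0.1,0,-0.0935,0.191,0,0,0,0.1,0,-0.0935,0.191,0,0,0,0.1,0.15,0,0,0,0,0,0.1,0,0,0,0,0,0,0.1,0,0,0,0,0,0,0.1])

```text
time_s: 11.6
position: [0.6419, 0.1011, 0.1669]
orientation: [0.696, 0.12, 0.697, -0.12]
force: [0.2, -0.3, 0.4]
gripper_width: 0.0212
```

```bash
python3 - <<'E'
from h import *
go([.643,.101,.15])
a=env.grab_frame("side")[...,::-1];b=env.grab_frame("top")[...,::-1]
cv2.imwrite("pics/s5.png",a);cv2.imwrite("pics/t5.png",b)
cv2.imwrite("pics/p5.png",np.hstack([crop(a,264,250,66,100,6),crop(b,256,190,66,100,6)]))
p=env.state()["position"]; print("foot pred px",proj("side",p-[0,0,.066]),"top centre px",proj("side",p+[0,0,.064]),proj("side",[.643,.101,.08]))
E
```

```text
pos [0.6419 0.1011 0.1669] F [ 0.2 -0.3  0.4] w 0.0212 t 11.6
R [[-0.002, 0.335, 0.942], [0.0, 0.942, -0.335], [-1.0, -0.001, -0.002]] units to target [0.113 0.002 0.007]
foot pred px [264.10364579 259.78654851] top centre px [259.05704553 195.97373202] [264.82415146 269.52111273]
```

View pics/p5.png

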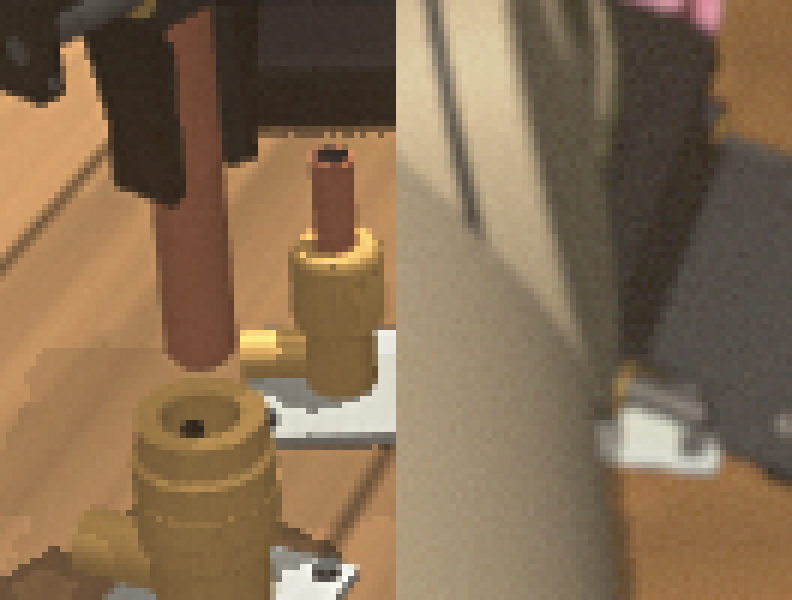

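Side view: the tube foot's centre is at crop (200,365) and the mouth's at (205,412), in line to about 1 px. The top view is hidden by the arm. The 16 mm tip has margin in the 27 mm mouth, so I enter slowly and watch the force.

>>> servo_tool(increments=[0.06,0,0.007,0,0,0,0.1,0.06,0,0,0,0,0,0.1,0.02,0,0,0,0,0,0.1,0.013,0,0,0,0,0,0.1,0.013,0,0,0,0,0,0.1,0,0,0,0,0,0,0.1,0,0,0,0,0,0,0.1])

```text
time_s: 12.4
position: [0.6439, 0.1002, 0.1425]
orientation: [0.697, 0.121, 0.697, -0.121]
force: [-1.0, 0.1, -1.2]
gripper_width: 0.0212
```

>>> servo_tool(increments=[0.013,0,0,0,0,0,0.1,0.013,0,0,0,0,0,0.1,0,0,0,0,0,0,0.1,0,0,0,0,0,0,0.1])

```text
time_s: 12.8
position: [0.6437, 0.1002, 0.1383]
orientation: [0.697, 0.121, 0.697, -0.121]
force: [0.2, 0.4, -1.5]
gripper_width: 0.0212
```

>>> servo_tool(increments=[0.013,0,0,0,0,0,0.1,0.013,0,0,0,0,0,0.1,0,0,0,0,0,0,0.1,0,0,0,0,0,0,0.1])

```text
time_s: 13.2
position: [0.6437, 0.1003, 0.1343]
orientation: [0.697, 0.121, 0.697, -0.121]
force: [1.1, 0.8, -1.9]
gripper_width: 0.0212
```

>>> servo_tool(increments=[0.01,0,0,0,0,0,0.1,0,0,0,0,0,0,0.1,0.01,0,0,0,0,0,0.1,0,0,0,0,0,0,0.1])

```text
time_s: 13.6
position: [0.6437, 0.1004, 0.1314]
orientation: [0.697, 0.121, 0.697, -0.12]
force: [0.1, 1.2, -0.6]
gripper_width: 0.0214
```

>>> servo_tool(increments=[0.01,0,0,0,0,0,0.1,0,0,0,0,0,0,0.1])

```text
time_s: 13.8
position: [0.644, 0.1005, 0.1302]
orientation: [0.697, 0.121, 0.697, -0.12]
force: [-0.3, 1.9, 1.0]
gripper_width: 0.0211
```

>>> servo_tool(increments=[0.01,0,0,0,0,0,0.1,0,0,0,0,0,0,0.1])

```text
time_s: 14.0
position: [0.6439, 0.1003, 0.1285]
orientation: [0.697, 0.121, 0.697, -0.12]
force: [0.5, 2.2, 1.9]
gripper_width: 0.0213
```

>>> servo_tool(increments=[0.01,0,0,0,0,0,0.1,0,0,0,0,0,0,0.1])

```text
time_s: 14.2
position: [0.6437, 0.1003, 0.1266]
orientation: [0.697, 0.121, 0.697, -0.121]
force: [1.0, 1.8, -0.8]
gripper_width: 0.021
```

>>> servo_tool(increments=[0.007,0,0,0,0,0,0.1,0,0,0,0,0,0,0.1])

```text
time_s: 14.4
position: [0.6437, 0.1003, 0.1256]
orientation: [0.697, 0.121, 0.697, -0.121]
force: [1.8, 2.8, 0.2]
gripper_width: 0.0205
```

>>> servo_tool(increments=[0.007,0,0,0,0,0,0.1,0,0,0,0,0,0,0.1])

```text
time_s: 14.6
position: [0.6437, 0.1003, 0.1247]
orientation: [0.697, 0.121, 0.697, -0.12]
force: [1.6, 2.1, 1.1]
gripper_width: 0.021
```

>>> servo_tool(increments=[0.007,0,0,0,0,0,0.1,0,0,0,0,0,0,0.1])

```text
time_s: 14.8
position: [0.6437, 0.1003, 0.1237]
orientation: [0.697, 0.121, 0.697, -0.121]
force: [0.8, 2.4, 0.7]
gripper_width: 0.0211
```

>>> servo_tool(increments=[0.007,0,0,0,0,0,0.1,0,0,0,0,0,0,0.1])

```text
time_s: 15.0
position: [0.6437, 0.1003, 0.1226]
orientation: [0.697, 0.121, 0.697, -0.12]
force: [0.6, 3.2, 0.9]
gripper_width: 0.0211
```

>>> servo_tool(increments=[0.007,0.003,0,0,0,0,0.1,0,0,0,0,0,0,0.1])

```text
time_s: 15.2
position: [0.6439, 0.1004, 0.1218]
orientation: [0.697, 0.121, 0.697, -0.121]
force: [0.2, 1.9, 3.2]
gripper_width: 0.0212
```

>>> servo_tool(increments=[0.005,0,0,0,0,0,0.1,0,0,0,0,0,0,0.1])

```text
time_s: 15.4
position: [0.644, 0.1003, 0.1217]
orientation: [0.697, 0.121, 0.697, -0.121]
force: [-1.2, 2.2, 7.3]
gripper_width: 0.0212
```

>>> servo_tool(increments=[0.004,0,0,0,0,0,0.1,0,0,0,0,0,0,0.1])

```text
time_s: 15.6
position: [0.6441, 0.1003, 0.1215]
orientation: [0.697, 0.121, 0.696, -0.121]
force: [-2.8, 1.8, 10.9]
gripper_width: 0.0209
```

>>> servo_tool(increments=[0.004,0,0,0,0,0,0.1,0,0,0,0,0,0,0.1])

```text
time_s: 15.8
position: [0.6442, 0.1003, 0.1213]
orientation: [0.697, 0.121, 0.696, -0.121]
force: [-4.2, 1.5, 12.9]
gripper_width: 0.0211
```

>>> servo_tool(increments=[0.004,0,-0.003,0,0,0,0.1,0,0,0,0,0,0,0.1])

```text
time_s: 16.0
position: [0.6441, 0.1003, 0.1211]
orientation: [0.697, 0.121, 0.696, -0.121]
force: [-3.2, 2.0, 14.3]
gripper_width: 0.0212
```

>>> servo_tool(increments=[0.005,0,-0.002,0,0,0,0.1,0,0,0,0,0,0,0.1])

```text
time_s: 16.2
position: [0.6441, 0.1004, 0.1209]
orientation: [0.698, 0.121, 0.696, -0.121]
force: [-4.1, 1.3, 18.4]
gripper_width: 0.0211
```

>>> servo_tool(increments=[0,0,0,0,0,0,0.1,0,0,0,0,0,0,0.4,0,0,0,0,0,0,0.5,0,0,0,0,0,0,0.6])

```text
time_s: 16.6
position: [0.6427, 0.1001, 0.1177]
orientation: [0.696, 0.12, 0.697, -0.121]
force: [-1.0, 0.5, -0.4]
gripper_width: 0.0375
```

>>> servo_tool(increments=[-0.05,0,0,0,0,0,0.6,-0.15,0,0,0,0,0,0.6,-0.25,0,0,0,0,0,0.6,-0.3,0,0,0,0,0,0.6,-0.1,0,0,0,0,0,0.6,0,-0.1,-0.2,0,0,0,0.6,0,-0.1,-0.2,0,0,0,0.6,0,-0.1,-0.2,0,0,0,0.6,0,-0.1,-0.2,0,0,0,0.6,0,-0.1,-0.2,0,0,0,0.6,0,-0.1,-0.2,0,0,0,0.6])

```text
time_s: 17.7
position: [0.4419, 0.0762, 0.2459]
orientation: [0.697, 0.121, 0.697, -0.121]
force: [0.1, -0.3, 0.8]
gripper_width: 0.052
```

```bash
python3 - <<'E'
from h import *
go([.643,.101,.15])
a=env.grab_frame("side")[...,::-1];b=env.grab_frame("top")[...,::-1]
cv2.imwrite("pics/s6.png",a);cv2.imwrite("pics/t6.png",b)
cv2.imwrite("pics/p6.png",np.hstack([crop(a,264,250,66,100,6),crop(b,256,190,66,100,6)]))
for z in(.18,.185,.19,.195):print(z,proj("side",[.643,.101,z]),proj("top",[.643,.101,z]))
E
```

```text
pos [0.4419 0.0762 0.2459] F [ 0.1 -0.3  0.8] w 0.052 t 17.7
R [[-0.0, 0.336, 0.942], [-0.0, 0.942, -0.336], [-1.0, -0.0, -0.0]] units to target [0.639 0.607 1.207]
0.18 [261.11665793 222.67996871] [246.35294952 180.36741777]
0.185 [260.91906347 220.18352451] [245.87581663 179.79055801]
0.19 [260.72022459 217.6713582 ] [245.39256038 179.20629503]
0.195 [260.52012952 215.14332077] [244.90306215 178.6144854 ]
```

View pics/p6.png

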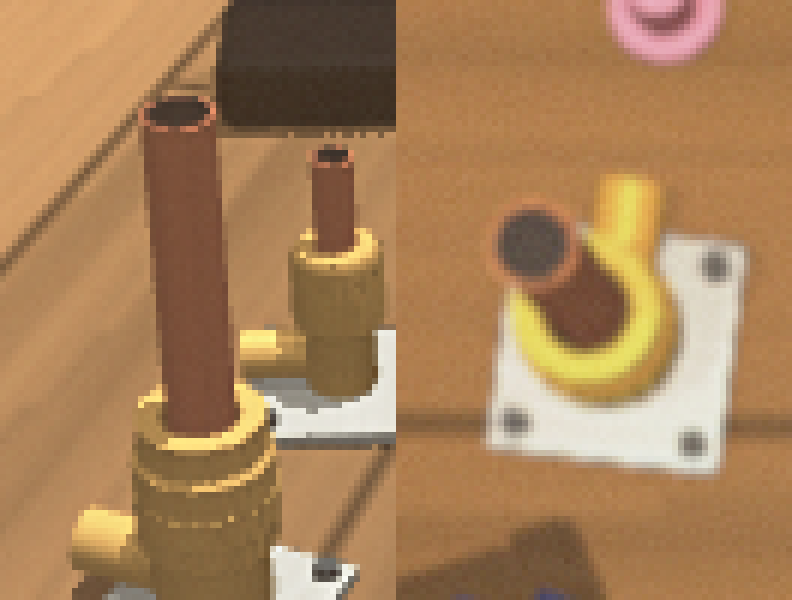

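The tube stands upright in the brass mouth, its top at crop (179,113) in the side view and (537,241) in the top view. I'll triangulate its height as a last check.

```bash
python3 - <<'E'
from h import *
X=tri((260.3,218.3),(246.0,179.75));r=tri((264.6,268.6),(254.1,191.1))
print("tube top",X.round(4),"rim",r.round(4),"height above rim",(X-r)[2].round(4),"depth",round(.13-(X-r)[2],4))
E
```

```text
tube top [0.6431 0.1006 0.1883] rim [0.6421 0.1019 0.0827] height above rim 0.1056 depth 0.0244
```

```bash
python3 -c "
from station import env
print(env.job_done(), env.state()['time_s'])"
```

```text
the job is handed in; nothing more can be done
the job is handed in; nothing more can be done
```

The job is done and handed in at about 18 s of robot time. The grey plug is in the steel tray. The thicker copper tube is pushed into the larger brass fitting down to its stop and released.

- **Push force:** readings stayed at about 0 to 3 N down to roughly 23 mm below the rim. There the force rose by about 14 N per mm, close to the stop's 16 N per mm. I ended the push at 18.4 N, the highest reading.
- **Depth:** the camera check after release put the tube 24.4 mm below the rim, and the arm's position gave 24.6 mm.
- **End state:** the tube stands upright with the gripper open and well clear. In the last side-view crop of the tray the plug was standing in it. I moved nothing else.

**Failed or disagreed:**
- The seal's 5 to 10 N peak never showed in the readings, because force is reported only at the end of each move. I judge the seal passed from the depth and the force rise, and forces between readings were not seen.
- The two cameras disagree with each other by about 2 to 4 mm sideways.
- The arm hid the fitting in the top view during the approach, so I lined up with the side view and felt the rest of the way in.

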